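# Third hand: hold the model's engine module against the spring plate

### The arm

A 6-joint arm with a two-finger parallel gripper is mounted at the origin on the work surface. World frame = base frame: x ahead of the robot, y to its left, z up, the work surface at z = 0. Lengths are in mm, angles in rad, forces in N, time in s.
With the tool pointing down it reaches from about 275 to 750 mm from the base axis. Payload 10.2 kg.
Tool frame: the origin (TCP) lies midway between the tips of the shut fingers; the grasp point (between the pads) lies 19 mm behind it (ctrl.tcp_to_grasp is the z of the grasp point in the tool frame, in mm); z points along the fingers, y is the direction in which the jaws open and shut (so a half turn about z gives the same grasp; the last joint's range is limited). The gripper opens to 85 mm and grips with 20 to 120 N. Pads are 22 mm wide; open, the fingers measure 114 mm over their backs; the gripper's body (76 mm by 85 mm) begins 54 mm behind the grasp point. The pads swing forward as they close: fully open they stand 13 mm farther back than shut.
Start: joints at [-1.404, 0.313, 1.498, -0, 1.331, -0.223], TCP at [199.49, -485.628, 231.294] pointing down, gripper open.
Joint ranges: [-2.94, 2.94], [-0.97, 2.17], [0.19, 2.56], [-1.23, 4.37], [0.02, 3.11], [-2.88, 2.88]. Speed limits (rad/s): [2.39, 2.39, 3.01, 3.14, 3.14, 3.14].

### API

Orientations are given as a unit quaternion [w, x, y, z].
In Python, from rig import sensors, capture, order, ctrl gives the robot as it stands. The module is installed in compiled form; this text tells all that it offers.
- The arm moves only by the tool play_rows, never from a script. Its argument "deltas" is a list of rows, each a list of 7 numbers: the shift along the world's x, y, z in units of 40 mm (1.0 is 40 mm), then the turn, a rotation vector about the world's x, y, z in units of 6 degrees (1.0 is 6 degrees), then the opening, from -1 (shut) to 1 (fully open). A call has 1 to 8 rows; each row shifts and turns the commanded pose from where the row before left it; what a row does not reach is not made up. A row lasts 1/12 s, in which the tool goes at most 41.7 mm and 7.16 degrees, less where a joint would pass 70% of its speed; a pose out of reach is approached as far as the arm can. A call is refused whole if a number of a shift passes 1 or a number of a turn 1, either way. A call with a gripper value outside its range is refused whole. The fingers move at their own pace and stop on an object; "squeeze" is the grip in N (left out, the last holds). Time passes only in rows, so rows that do not move let the fingers close. It gives the time, the measured TCP pose, the force and the opening at its end, in the units of the state.
- sensors.sense(): the state, without advancing time (a new reading comes with each control period).
- capture(name): name is "side" or "top"; returns a dict with "pixels" (400x640x3 uint8, red, green, blue), "z_map" (400x640 float32, mm along the optical axis (not along the pixel's ray), 0 where there is no reading), "fx", "fy", "cx", "cy" (pixels), "k1" (the pictures are not rectified: a ray, as slopes to the right and down, at radius r is drawn at 1 + k1 r^2 times it, then the intrinsics apply), "eye" and "rotation" of the camera in the world. Camera axes: x right, y down, z forward; pixel columns grow to the right and rows downward; lengths in mm; the calibration is good to about 2 mm. A picture is of the moment at which its call begins.
- order.finish_job(): hands the job in, once; it reports no verdict.
The state is a dict: "time_s": time; "joints": joint angles; "dq": joint speeds; "tau": joint torques, N m; "eef_pos": TCP position; "ee_rot": TCP orientation; "force": force on the tool from outside, world axes, zero at the start; "wrist_torque": the same for the moment, N m; "grip_width": opening from 0.0 (shut) to 1.0 (fully open).
Only numpy, scipy, OpenCV 4.12 (cv2) and the standard library are available. Lean on these libraries where they do the work, as an engineer would, in place of code of your own. Each camera call takes 0.05 s, during which the arm holds its last target. There are 200 camera calls.

### The job

Pick up the white engine module, turn it so its blue mounting pad faces the spring-loaded plate of the jig, and hold it upright, clear of the bench, with the pad square and centred in the yellow frame on the plate. Press the plate straight back until its black pointer stands in the green zone of the scale, never into the red, and finish while still gripping the module and pressing steadily there, so that I can screw it on from behind. Leave the cup, the can and the sanding stick where they are.

Things in the scene. Friction and masses are not known exactly. Their poses are not given: they have to be found in the camera images.
- module: Loose white cylinder 44 mm across, 0.16 kg, 100 mm tall, standing on a dark bell (z 0 to 26 mm, foot 42 mm across). Blue mounting pad on its +x side: 24 mm wide, z 50 to 80 mm, flat face 27 mm from the axis. Red stripe on top points to the pad. Origin: centre of the foot; z up, x towards the pad. Grip it across y, fingers on the bare sides, 70 mm above the foot, so it does not pivot when pressed.
- module_pad (a point): Centre of the flat face of the blue pad: 27 mm along x and 65 mm up from the module's origin; axes as the module's.
- jig: Jig fixed to the bench: base 150 (x) x 140 x 12 mm, blue frame carrying the sprung plate in front; nothing higher than 130 mm. Origin: on the bench below the centre of the plate's face when out; z up, x level in the pressing direction, square to the face, from the open front into the jig. The base starts 10 mm behind the face: the space in front is free down to the bench.
- plate_mark (a point): Centre of the plate's front face, in the middle of the yellow frame (36 mm wide, 42 mm high); 100 mm above the bench. Moves with the plate; axes as the jig's. The plate is 80 mm wide, 48 mm high, 8 mm thick, steel, upright, with a yellow tick on the middle of its top edge.
- press_plate (a joint): How far the plate is pushed back along the jig's x, m: 0 out (rest), stop at 0.032. Spring: 2 N to start moving, plus 0.4 N per mm. A black pointer moves with it over the white scale on top of the jig's +y side: green zone 0.012 to 0.023 (about 7 to 11 N), red from 0.027 on.
- cup: Bystander: yellow cup, 76 mm across, 85 mm high, origin at the centre of its underside. Not to be moved.
- can: Bystander: red can, 52 mm across, 120 mm high, origin at the centre of its underside. Not to be moved.
- stick: Bystander: grey sanding stick lying flat, 150 mm long (its x), 22 mm wide, 8 mm thick, origin at the centre of its underside. Not to be moved.
Not all that is in view belongs to the job. What is shaped like the module but orange, pink or purple is not meant.

How it is judged:
By the outcome, as a careful person would: the job done as asked, in the order asked, and still so for the second after the job is handed in, while the arm keeps its last pose, push and grip.
It also fails if it takes over 42 s, if anything falls off the work surface, if the arm or the gripper's body presses on something with over 40 N, if the wrist force passes 120 N, or if a joint passes its speed limit or range.

## Working session

There is one attempt and no reset: what is moved stays moved. The work goes in short steps, Python scripts to look and compute and a tool call to move; the robot and the scene stay as the last step left them, time stands still between calls to the robot, and variables do not carry over. Pictures are saved under pics/ and viewed, about 8 in all and at most 12, crops included, and the job is handed in when it is done.

Besides the shell and the picture viewer there is one more tool, called after ">>>" by a JSON object that holds its "op" and its "data", one argument or row to a line. play_rows: Moves the arm, as the interface text tells. Its arguments: {"type":"object","properties":{"deltas":{"type":"array","items":{"type":"array","items":{"type":"number"}}},"squeeze":{"type":"number"}},"required":["deltas"]}

```bash
mkdir -p pics
cat > h.py <<'E'
import numpy as np, cv2
from rig import sensors, capture, order, ctrl
def pts(c):
    h,w=c["z_map"].shape
    u,v=np.meshgrid(np.arange(w),np.arange(h))
    K=np.array([[c["fx"],0,c["cx"]],[0,c["fy"],c["cy"]],[0,0,1.]])
    p=cv2.undistortPoints(np.stack([u,v],-1).reshape(-1,1,2).astype(np.float64),K,np.array([c["k1"],0,0,0.])).reshape(h,w,2)
    z=c["z_map"].astype(float)
    P=np.dstack([p[...,0]*z,p[...,1]*z,z])@np.array(c["rotation"]).T+np.array(c["eye"])
    P[z<=0]=np.nan
    return P
def save(c,n,crop=None,s=1):
    im=c["pixels"][...,::-1]
    if crop: im=im[crop[1]:crop[3],crop[0]:crop[2]]
    cv2.imwrite("pics/"+n,cv2.resize(im,None,fx=s,fy=s,interpolation=cv2.INTER_CUBIC))
E
python3 - <<'E'
from h import *
for n in("top","side"):
    c=capture(n); save(c,n+"0.png"); print(n,c["eye"],c["rotation"],c["fx"],c["k1"]); np.save(n+".npy",pts(c)); np.save(n+"_im.npy",c["pixels"])
print(ctrl.tcp_to_grasp,sensors.sense())
E
```

```text
top [ 475.66537034  -36.0150298  1235.63605835] [-0.03279354  0.71190053 -0.70128934  0.0177615 ] 464.97328451617227 -0.04356290504150094Traceback (most recent call last):
  File "<stdin>", line 3, in <module>
  File "h.py", line 9, in pts
    P=np.dstack([p[...,0]*z,p[...,1]*z,z])@np.array(c["rotation"]).T+np.array(c["eye"])
      ~~~~~~~~~~~~~~~~~~~~~~~~~~~~~~~~~~~~^~~~~~~~~~~~~~~~~~~~~~~~~~
ValueError: matmul: Input operand 1 has a mismatch in its core dimension 0, with gufunc signature (n?,k),(k,m?)->(n?,m?) (size 4 is different from 3)
```

View pics/top0.png

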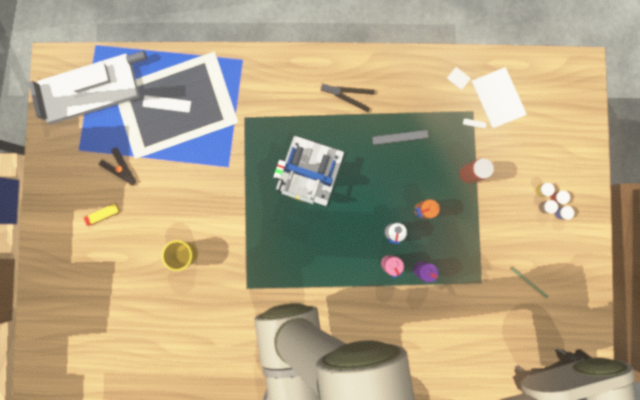

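The top view shows the jig at about (312,170) and the white module at (396,232). The pink, purple and orange decoys stand around the module. The camera rotation is a quaternion, so I'll fix the helper.

```bash
sed -i 's/np.array(c\["rotation"\]).T/R.from_quat(np.roll(c["rotation"],-1)).as_matrix().T/; 1a from scipy.spatial.transform import Rotation as R' h.py
python3 - <<'E'
from h import *
for n in("top","side"):
    c=capture(n); np.save(n+".npy",pts(c)); np.save(n+"_im.npy",c["pixels"])
    if n=="side": save(c,"side0.png")
    else: save(c,"topcrop.png",(260,120,450,290),4)
P=np.load("top.npy")
for u,v in [(396,232),(312,170),(350,250),(485,168),(400,137)]: print(u,v,P[v,u].round(1))
print(ctrl.tcp_to_grasp,sensors.sense())
E
```

```text
396 232 [ 463.1 -205.6  102.2]
312 170 [622.7   3.7   9.1]
350 250 [412.9 -99.7   3.2]
485 168 [ 619.7 -416.1  122.8]
400 137 [nan nan nan]
-18.700000000000003 {'time_s': 0.15, 'joints': array([-1.40442797e+00,  3.13322213e-01,  1.49824462e+00,  1.88975370e-05,
        1.33098723e+00, -2.23384152e-01]), 'dq': array([ 0.00076595, -0.00382052, -0.00309582,  0.00092513,  0.00176219,
       -0.00070828]), 'tau': array([ 1.90527491e-03, -4.12368608e+01, -2.59797317e+01, -1.38280679e-04,
        3.26926551e-03,  1.64971226e-05]), 'eef_pos': array([ 199.44844154, -485.4405868 ,  230.87291446]), 'ee_rot': array([-4.80248375e-04,  9.81071962e-01,  1.93642903e-01,  2.28756090e-05]), 'force': array([-0.35265577, -0.4405216 , -0.41489565]), 'wrist_torque': array([ 0.02688449, -0.00994419,  0.03385782]), 'grip_width': 1.0005178918602726}
```

View pics/side0.png

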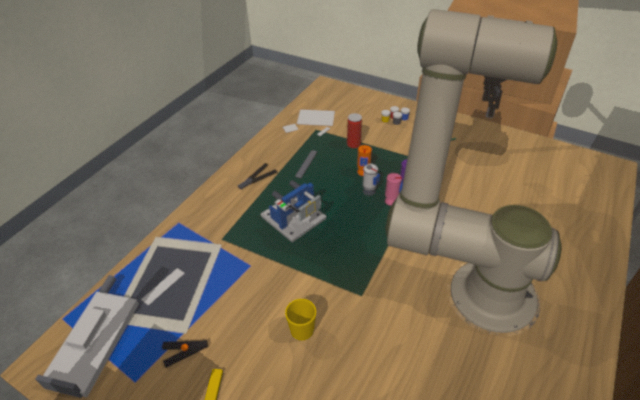

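View pics/topcrop.png

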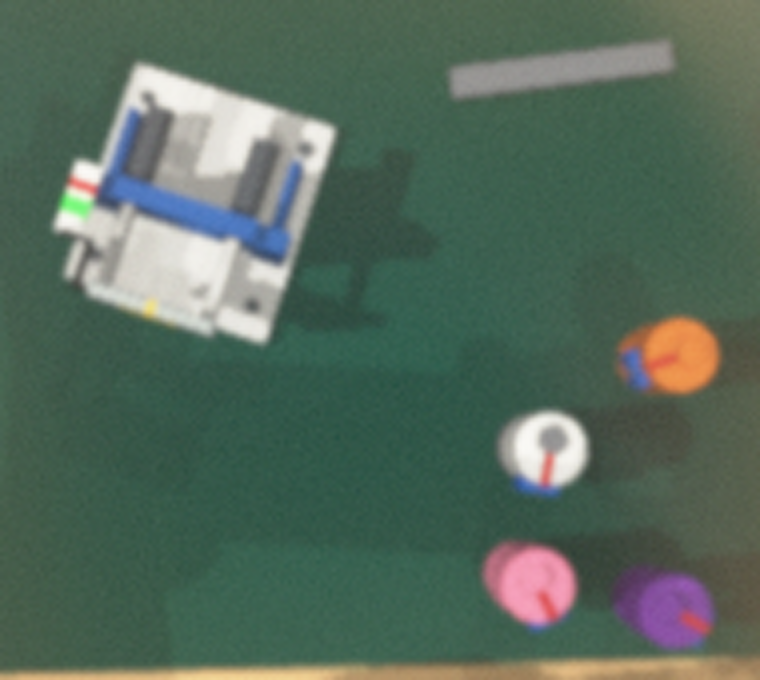

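The crop shows the white module's top at about (398,231), with its stripe and blue pad pointing down the image, towards the robot. The jig's face is on the near side, with the yellow tick at about (297.5,197). Next I'll measure both.

```bash
cat > meas.py <<'E'
from h import *
def module(P,im,ctr,rad=45,zlo=85,zhi=112):
    hsv=cv2.cvtColor(im,cv2.COLOR_RGB2HSV).astype(int)
    d=np.hypot(P[...,0]-ctr[0],P[...,1]-ctr[1])
    near=d<rad
    top=near&(P[...,2]>zlo)&(P[...,2]<zhi)
    H,S,V=hsv[...,0],hsv[...,1],hsv[...,2]
    red=top&((H<10)|(H>170))&(S>90)
    blue=near&(H>100)&(H<130)&(S>100)&(P[...,2]>35)
    return top,red,blue
if __name__=="__main__":
    P=np.load("top.npy");im=np.load("top_im.npy")
    c=np.array([463,-206.])
    for _ in range(3):
        t,r,b=module(P,im,c,30); q=P[t]; 
        cc,rr=cv2.minEnclosingCircle(q[:,:2].astype(np.float32)); c=(q[:,:2].max(0)+q[:,:2].min(0))/2
    print("centre",c,cc,rr,q.mean(0),t.sum())
    t,r,b=module(P,im,c,40)
    for m in(r,b):
        v=np.nanmean(P[m],0); print(m.sum(),v,np.degrees(np.arctan2(*(v[:2]-c)[::-1])))
    # jig
    x,y,z=P[...,0],P[...,1],P[...,2]
    near=(np.hypot(x-640,y-10)<140)
    for lo,hi in((5,20),(112,135)):
        m=near&(z>lo)&(z<hi); q=P[m]; print(lo,m.sum(),q.min(0),q.max(0),cv2.minAreaRect(q[:,:2].astype(np.float32)))
    # plate top strip
    np.set_printoptions(suppress=True,linewidth=200)
    for u in range(278,320,3):
        col=P[185:210,u]; print(u,[f"{a[0]:.0f},{a[1]:.0f},{a[2]:.0f}" for a in col[::2]])
    hsv=cv2.cvtColor(im,cv2.COLOR_RGB2HSV).astype(int)
    m=near&(hsv[...,0]>18)&(hsv[...,0]<35)&(hsv[...,1]>70); print("tick",np.argwhere(m)[:,::-1].mean(0),P[m])
E
python3 meas.py
```

```text
centre [ 462.93888661 -208.94926772] (462.7587890625, -208.7120819091797) 22.186922073364258 [ 462.67605791 -207.74479449  100.98419528] 269
11 [ 451.41798836 -206.86047949  101.28801576] 169.7236579483488
20 [ 438.98052795 -201.45648719   77.40593062] 162.6333539908062
5 2204 [ 500.41678972 -129.10663467    5.00101065] [776.3175241  148.75647521  19.89467092] ((638.3818969726562, 9.948715209960938), (275.5760803222656, 269.61572265625), 17.262510299682617)
112 574 [529.35520205 -48.55609132 112.00864169] [666.43551446  91.51690785 132.52521485] ((593.4739379882812, 24.644691467285156), (133.80874633789062, 119.74101257324219), 61.17341232299805)
278 ['581,93,13', '576,92,16', '562,81,121', '557,81,126', '561,94,0', '555,93,2', '550,93,5', '544,93,5', '539,93,3', '534,93,3', '529,93,3', '523,92,5', '518,93,-1']
281 ['572,74,122', '576,85,14', '570,85,14', '557,74,123', '561,86,2', '555,85,4', '550,85,1', '545,85,1', '539,85,3', '534,85,-2', '529,85,2', '523,85,2', '518,85,1']
284 ['582,77,10', '576,77,14', '563,68,106', '557,66,125', '552,66,127', '556,78,-0', '550,77,5', '545,78,-2'
[... 4539 characters left out ...]
 -20.6227149    4.54331536]
 [772.57972773 -23.30781142   4.11806108]
 [773.82064183 -25.95713805  -0.90580702]
 [773.47728905 -28.66728748   0.64146039]
 [772.90317904 -31.37406378   3.14559472]
 [548.04479059  34.90843547 124.73080933]
 [548.05755663  32.48805765 125.06555586]
 [545.71022422  34.93128224 123.6671546 ]
 [545.36968941  32.16256997 129.6217257 ]
 [543.1660216   37.17266802 125.41385773]
 [543.27039813  34.84779612 124.27031438]
 [543.23764092  32.37938968 125.38100444]
 [540.81505379  37.18106466 124.59892272]
 [540.80951724  34.73790192 125.28918051]
 [540.99506094  32.4984385  122.72342367]
 [545.32806739  45.19438703   2.20218642]
 [540.96072319  37.5658902   80.17550857]]
```

Run:
```python
from h import *
P=np.load("top.npy");im=np.load("top_im.npy")
hsv=cv2.cvtColor(im,cv2.COLOR_RGB2HSV).astype(int)
x,y,z=P[...,0],P[...,1],P[...,2]
near=np.hypot(x-620,y-20)<130
base=near&(hsv[...,1]<60)&(hsv[...,2]>110)&(z>7)&(z<18)
n,lab,st,_=cv2.connectedComponentsWithStats((near&(hsv[...,1]<60)&(hsv[...,2]>110)).astype(np.uint8))
q=P[base&(lab==1+st[1:,4].argmax())]
print("base",len(q),cv2.minAreaRect(q[:,:2].astype(np.float32)))
# plate strip: z>116, near the line
m=near&(z>116)&(z<134)
for a in(-15,): t=np.radians(a)
ang=np.radians(-17)
o=np.array([545,35.])
for it in range(4):
    d=np.array([np.cos(ang),np.sin(ang)]);e=np.array([-d[1],d[0]])
    s=(P[...,:2]-o)@d; w=(P[...,:2]-o)@e
    k=m&(abs(s)<9)&(abs(w)<48)
    A=np.polyfit(w[k],s[k],1); ang-=np.arctan(A[0]); o=o+d*A[1]
    print(k.sum(),np.degrees(ang),o,"s",s[k].min(),s[k].max(),"w",w[k].min(),w[k].max())
T=np.load("side.npy");si=np.load("side_im.npy")
hs=cv2.cvtColor(si,cv2.COLOR_RGB2HSV).astype(int)
# side: plate front points & white module
s=(T[...,:2]-o)@d; w=(T[...,:2]-o)@e
k=(abs(s)<12)&(abs(w)<45)&(T[...,2]>80)&(T[...,2]<122); print("side plate",k.sum(),T[k].mean(0) if k.any() else 0,np.median(s[k]))
k=(np.hypot(T[...,0]-463,T[...,1]+208)<32)&(T[...,2]>94)&(T[...,2]<108);print("side module top",k.sum(),(T[k].min(0)+T[k].max(0))/2,T[k].mean(0))
k=(abs(s)<12)&(abs(w)<60)&(T[...,2]>116);print(T[k].mean(0),w[k].min(),w[k].max(),s[k].mean(),k.sum())
```

```text
base 1811 ((623.14892578125, 9.198745727539062), (141.8137969970703, 152.6577606201172), 72.43667602539062)
133 -18.000233153211603 [544.84919421  35.04610596] s -4.84353684653217 8.872263550843225 w -40.21829648030058 47.29886402861913
133 -18.011541158127937 [544.8484588   35.04634491] s -4.515048337206457 8.22451873105553 w -40.19313938939152 47.39432025456066
133 -18.011668985862187 [544.84845048  35.04634761] s -4.515947762719528 8.216171388406835 w -40.19278478649312 47.395317058092665
133 -18.01167043085001 [544.84845039  35.04634764] s -4.515957928982916 8.216077026704804 w -40.192780769029426 47.395328315607344
side plate 246 [542.41575929  36.99059318 102.26292094] -3.399092230586608
side module top 111 [ 461.80589916 -211.81336494  101.01425427] [ 460.90776907 -208.23148998   99.64508991]
[545.37569713  40.26935962 121.38143574] -42.567957410394136 47.40154760793688 -1.1136028405638017 105
```

Run:
```python
from h import *
for n,zr in(("top",1),("side",1)):
    P=np.load(n+".npy");im=np.load(n+"_im.npy").astype(float)
    d=np.hypot(P[...,0]-462.5,P[...,1]+208.7)
    red=np.clip(im[...,0]-im[...,1:].max(-1)-25,0,None); blu=np.clip(im[...,2]-im[...,0]-25,0,None)
    for nm,w,k in(("red",red,(d<26)&(P[...,2]>92)&(P[...,2]<110)),("blue",blu,(d<36)&(P[...,2]>45)&(P[...,2]<84))):
        k=k&(w>0); q=P[k]; ww=w[k]
        if k.sum()<4: print(n,nm,k.sum()); continue
        c=np.average(q,axis=0,weights=ww); v=np.linalg.eigh(np.cov(q[:,:2].T,aweights=ww))[1][:,1]
        print(n,nm,k.sum(),c.round(1),"ang",np.degrees(np.arctan2(c[1]+208.7,c[0]-462.5)).round(1),"axis",np.degrees(np.arctan2(v[1],v[0])).round(1))
im=np.load("side_im.npy")
s=cv2.resize(im[140:260,240:420,::-1],None,fx=4,fy=4,interpolation=cv2.INTER_CUBIC);cv2.imwrite("pics/sidecrop.png",s)
c=capture("side");print(c["eye"])
```

```text
top red 27 [ 451.6 -206.7  101.6] ang 169.7 axis 170.4
top blue 26 [ 439.5 -201.3   78. ] ang 162.2 axis 76.2
side red 14 [ 451.6 -209.7   99.8] ang -174.9 axis 162.1
side blue 49 [ 439.5 -201.6   69.9] ang 163.0 axis 73.6
[  36.72918529  839.41983369 1064.40611257]
```

View pics/sidecrop.png

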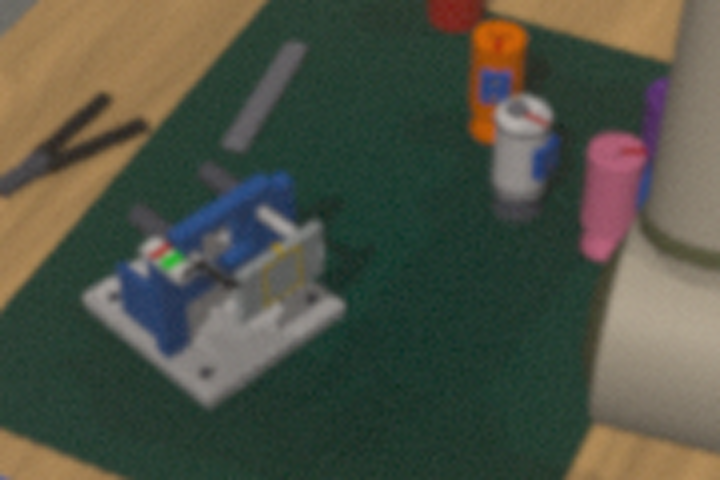

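The side crop shows the module's pad facing the robot and the plate's yellow frame and pointer clearly. My estimates:

| Item | Position (x, y) mm | Yaw |
|---|---|---|
| Module | (462.5, -208.7) | about 167° |
| Jig face | (541.5, 35.5) | about -17.7° |

I'll move above the module now.

>>> {"op": "play_rows", "data": {
  "deltas": [
    [0.65, 0.69, -0.1, 0, 0, -0.6, 0.6],
    [0.65, 0.69, -0.1, 0, 0, -0.6, 0.6],
    [0.65, 0.69, -0.1, 0, 0, -0.6, 0.6],
    [0.65, 0.69, -0.1, 0, 0, -0.6, 0.6],
    [0.65, 0.69, -0.1, 0, 0, -0.6, 0.6],
    [0.65, 0.69, -0.1, 0, 0, -0.6, 0.6],
    [0.65, 0.69, -0.1, 0, 0, -0.6, 0.6],
    [0.65, 0.69, -0.1, 0, 0, -0.6, 0.6]
  ],
  "squeeze": 40
}}

```text
time_s: 0.87
eef_pos: [408.4, -263.2, 199.2]
ee_rot: [0.0, 0.998, -0.058, 0.0]
force: [0.0, -0.3, -1.1]
grip_width: 0.802
```

>>> {"op": "play_rows", "data": {
  "deltas": [
    [0.65, 0.69, -0.1, 0, 0, -0.6, 0.6],
    [0.65, 0.69, -0.1, 0, 0, -0.5, 0.6],
    [0, 0, 0, 0, 0, 0, 0.6],
    [0, 0, 0, 0, 0, 0, 0.6]
  ]
}}

```text
time_s: 1.2
eef_pos: [460.1, -208.3, 190.9]
ee_rot: [-0.0, 0.994, -0.112, -0.0]
force: [0.6, -1.3, -0.5]
grip_width: 0.801
```

>>> {"op": "play_rows", "data": {
  "deltas": [
    [0.06, -0.01, -0.6, 0, 0, 0, 0.6],
    [0, 0, -0.6, 0, 0, 0, 0.6],
    [0, 0, -0.6, 0, 0, 0, 0.6],
    [0, 0, -0.6, 0, 0, 0, 0.6],
    [0, 0, -0.6, 0, 0, 0, 0.6],
    [0, 0, -0.6, 0, 0, 0, 0.6],
    [0, 0, 0, 0, 0, 0, 0.6]
  ]
}}

```text
time_s: 1.78
eef_pos: [459.3, -209.7, 43.8]
ee_rot: [-0.002, 0.993, -0.114, -0.003]
force: [-0.7, -0.3, -0.6]
grip_width: 0.797
```

>>> {"op": "play_rows", "data": {
  "deltas": [
    [0, 0, 0, 0, 0, 0, 0],
    [0, 0, 0, 0, 0, 0, -0.2],
    [0, 0, 0, 0, 0, 0, -0.4],
    [0, 0, 0, 0, 0, 0, -0.6],
    [0, 0, 0, 0, 0, 0, -1],
    [0, 0, 0, 0, 0, 0, -1],
    [0, 0, 0, 0, 0, 0, -1],
    [0, 0, 0, 0, 0, 0, -1]
  ]
}}

```text
time_s: 2.45
eef_pos: [462.6, -210.9, 48.9]
ee_rot: [0.001, 0.994, -0.114, 0.001]
force: [-1.8, -1.4, 6.8]
grip_width: 0.501
```

>>> {"op": "play_rows", "data": {
  "deltas": [
    [0, 0, 0.2, 0, 0, 0, -1],
    [0, 0, 0.5, 0, 0, 0, -1],
    [0, 0, 0.5, 0, 0, 0, -1],
    [0, 0, 0.2, 0, 0, 0.4, -1],
    [0, 0.22, 0, 0, 0, 0.9, -1],
    [0, 0.22, 0, 0, 0, 0.9, -1],
    [0, 0.22, 0, 0, 0, 0.9, -1],
    [0, 0.22, 0, 0, 0, 0.9, -1]
  ],
  "squeeze": 60
}}

```text
time_s: 3.12
eef_pos: [461.8, -174.3, 103.9]
ee_rot: [0.0, 0.995, 0.098, 0.0]
force: [0.7, -0.6, -1.6]
grip_width: 0.504
```

>>> {"op": "play_rows", "data": {
  "deltas": [
    [0, 0.25, 0, 0, 0, 0.9, -1],
    [0, 0.25, 0, 0, 0, 0.9, -1],
    [0, 0.25, 0, 0, 0, 0.9, -1],
    [0, 0.25, 0, 0, 0, 0.9, -1],
    [0, 0.25, 0, 0, 0, 0.9, -1],
    [0, 0.25, 0, 0, 0, 0.9, -1],
    [0, 0.25, 0, 0, 0, 0.9, -1],
    [0, 0.25, 0, 0, 0, 0.9, -1]
  ]
}}

```text
time_s: 3.78
eef_pos: [461.8, -94.2, 103.9]
ee_rot: [0.0, 0.889, 0.457, 0.0]
force: [-0.4, -0.1, -1.9]
grip_width: 0.503
```

>>> {"op": "play_rows", "data": {
  "deltas": [
    [0, 0.25, 0, 0, 0, 0.9, -1],
    [0, 0.25, 0, 0, 0, 0.9, -1],
    [0, 0.25, 0, 0, 0, 0.9, -1],
    [0, 0.25, 0, 0, 0, 0.9, -1],
    [0, 0.25, 0, 0, 0, 0.9, -1],
    [0, 0.25, 0, 0, 0, 0.9, -1],
    [0, 0.25, 0, 0, 0, 0.9, -1],
    [0, 0.25, 0, 0, 0, 0.9, -1]
  ]
}}

```text
time_s: 4.45
eef_pos: [461.8, -14.2, 103.9]
ee_rot: [0.0, 0.659, 0.752, 0.0]
force: [0.2, 0.7, -2.2]
grip_width: 0.505
```

>>> {"op": "play_rows", "data": {
  "deltas": [
    [0, 0.25, 0, 0, 0, 0.9, -1],
    [0, 0.25, 0, 0, 0, 0.9, -1],
    [0, 0.25, 0, 0, 0, 0.9, -1],
    [0, 0.25, 0, 0, 0, 0.9, -1],
    [0, 0.25, 0, 0, 0, 0.9, -1],
    [0, 0, 0, 0, 0, 0.9, -1],
    [0, 0, 0, 0, 0, 0.9, -1],
    [0, 0, 0, 0, 0, 0.9, -1]
  ]
}}

```text
time_s: 5.12
eef_pos: [461.8, 35.5, 103.9]
ee_rot: [0.0, 0.335, 0.942, 0.0]
force: [-0.2, -0.5, -2.4]
grip_width: 0.502
```

>>> {"op": "play_rows", "data": {
  "deltas": [
    [0.08, 0.1, -0.1, 0, 0, 0.9, -1],
    [0.08, 0.1, -0.1, 0, 0, 0.9, -1],
    [0.08, 0.1, -0.1, 0, 0, 0.9, -1],
    [0.08, 0.1, -0.1, 0, 0, 0.87, -1],
    [0.08, 0.1, -0.1, 0, 0, 0, -1],
    [0, 0, 0, 0, 0, 0, -1]
  ]
}}

```text
time_s: 5.62
eef_pos: [477.9, 55.7, 83.1]
ee_rot: [-0.0, 0.158, 0.987, 0.0]
force: [-0.6, -0.7, -2.0]
grip_width: 0.501
```

Run:
```python
from h import *
c=capture("side");t=capture("top")
np.save("s2.npy",pts(c));np.save("s2i.npy",c["pixels"]);np.save("t2.npy",pts(t));np.save("t2i.npy",t["pixels"])
a=cv2.resize(c["pixels"][150:250,240:365,::-1],None,fx=6,fy=6,interpolation=cv2.INTER_CUBIC)
cv2.imwrite("pics/pre_side.png",a)
b=cv2.resize(t["pixels"][140:250,250:375,::-1],None,fx=5,fy=5,interpolation=cv2.INTER_CUBIC)
cv2.imwrite("pics/pre_top.png",b)
print(sensors.sense()["eef_pos"])
```

```text
[477.79741634  55.25995743  83.47811772]
```

View pics/pre_side.png

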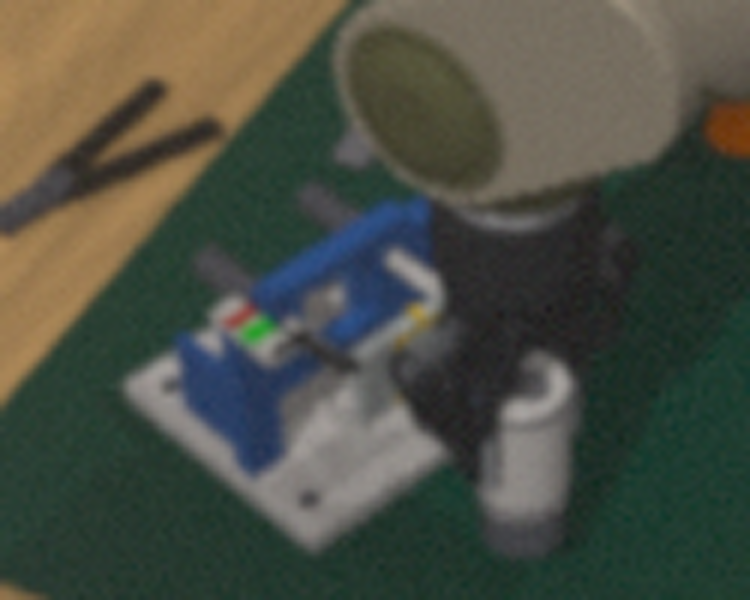

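View pics/pre_top.png

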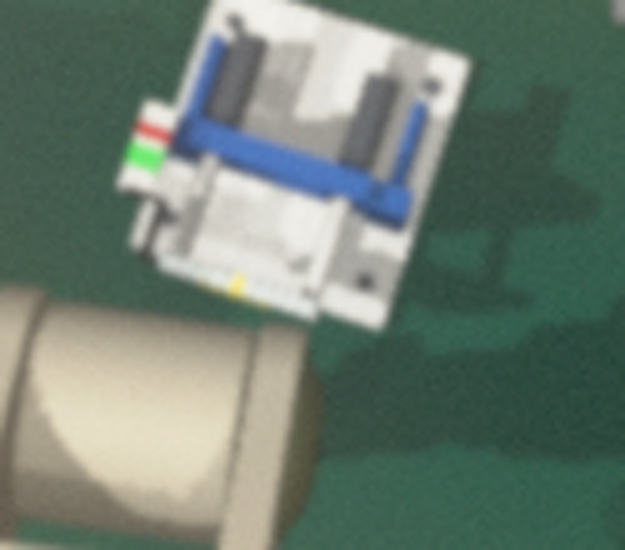

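The pre-press side view shows the module upright in front of the plate, but the gripper hides its pad. The pointer rests before the green zone. I'll turn the pad towards the side camera to measure the in-hand yaw.

>>> {"op": "play_rows", "data": {
  "deltas": [
    [0, 0, 0, 0, 0, -1, -1],
    [0, 0, 0, 0, 0, -1, -1],
    [0, 0, 0, 0, 0, -1, -1],
    [0, 0, 0, 0, 0, -1, -1],
    [0, 0, 0, 0, 0, -1, -1],
    [0, 0, 0, 0, 0, -1, -1],
    [0, 0, 0, 0, 0, -1, -1]
  ]
}}

```text
time_s: 6.3
eef_pos: [477.8, 54.9, 83.7]
ee_rot: [0.0, 0.504, 0.864, 0.0]
force: [0.2, 0.2, -2.3]
grip_width: 0.498
```

>>> {"op": "play_rows", "data": {
  "deltas": [
    [0, 0, 0, 0, 0, -1, -1],
    [0, 0, 0, 0, 0, -1, -1],
    [0, 0, 0, 0, 0, -1, -1],
    [0, 0, 0, 0, 0, -1, -1],
    [0, 0, 0, 0, 0, -1, -1],
    [0, 0, 0, 0, 0, -1, -1],
    [0, 0, 0, 0, 0, -1, -1]
  ]
}}

```text
time_s: 6.88
eef_pos: [477.8, 54.9, 83.7]
ee_rot: [0.0, 0.78, 0.626, 0.0]
force: [0.3, -0.3, -1.5]
grip_width: 0.505
```

>>> {"op": "play_rows", "data": {
  "deltas": [
    [0, 0, 0, 0, 0, -1, -1],
    [0, 0, 0, 0, 0, -1, -1],
    [0, 0, 0, 0, 0, -1, -1],
    [0, 0, 0, 0, 0, -1, -1],
    [0, 0, 0, 0, 0, -1, -1],
    [0, 0, 0, 0, 0, -1, -1],
    [0, 0, 0, 0, 0, -1, -1]
  ]
}}

```text
time_s: 7.47
eef_pos: [477.8, 55.0, 83.7]
ee_rot: [0.0, 0.952, 0.305, 0.0]
force: [-0.8, 0.0, -2.0]
grip_width: 0.505
```

>>> {"op": "play_rows", "data": {
  "deltas": [
    [0, 0, 0, 0, 0, -1, -1],
    [0, 0, 0, 0, 0, -1, -1],
    [0, 0, 0, 0, 0, -1, -1],
    [0, 0, 0, 0, 0, -1, -1],
    [0, 0, 0, 0, 0, -1, -1],
    [0, 0, 0, 0, 0, -1, -1],
    [0, 0, 0, 0, 0, -1, -1],
    [0, 0, 0, 0, 0, 0, -1]
  ]
}}

```text
time_s: 8.13
eef_pos: [477.9, 55.0, 83.7]
ee_rot: [0.0, 0.998, -0.056, 0.0]
force: [0.1, 0.0, -2.2]
grip_width: 0.502
```

Run:
```python
from h import *
S=sensors.sense();q=S["ee_rot"];ty=R.from_quat(np.roll(q,-1)).apply([0,1,0]);print(S["eef_pos"],"tooly",np.degrees(np.arctan2(ty[1],ty[0])))
Qs=[]
for i in range(10):
    c=capture("side");P=pts(c);im=c["pixels"].astype(float)
    if i==0: cv2.imwrite("pics/pad.png",cv2.resize(c["pixels"][180:260,285:365,::-1],None,fx=6,fy=6,interpolation=cv2.INTER_CUBIC))
    k=(np.hypot(P[...,0]-478,P[...,1]-55)<40)&(im[...,2]-im[...,0]>35)&(P[...,2]>70)&(P[...,2]<135)
    Qs.append(P[k])
q=np.vstack(Qs);c0=np.median(q,0);print(len(q),c0,q.min(0),q.max(0))
for lim in (8,5,3):
    ctr=q.mean(0);n=np.linalg.svd(q-ctr)[2][2];n*=np.sign(n[1]);q=q[abs((q-ctr)@n)<lim];print(len(q),ctr,n,"yaw",np.degrees(np.arctan2(n[1],n[0])),"tilt",np.degrees(np.arcsin(n[2])))
e=np.array([-n[1],n[0],0]);w=(q-ctr)@e;print("w",np.percentile(w,[1,99]),"z",np.percentile(q[:,2],[1,99]))
v=ctr[:2]-S["eef_pos"][:2];print("radial",np.linalg.norm(v),np.degrees(np.arctan2(v[1],v[0])))
```

```text
[477.8544408   54.96608809  83.66692428] tooly -96.36350469086494
670 [453.38164759  61.77744646 104.68384869] [448.36684324  25.09379022  83.07221868] [464.14483374  72.17388934 121.40402269]
652 [454.29011973  58.77527654 103.88634405] [-0.99702234  0.07415324  0.02116008] yaw 175.74647467755787 tilt 1.2124739041007853
600 [454.06211312  59.52831697 103.96188747] [-0.97757762  0.20305401  0.05577688] yaw 168.2658677777284 tilt 3.197439179734996
450 [453.69992135  59.08899815 104.13229781] [-0.97983042  0.18420656  0.07746156] yaw 169.35276049400775 tilt 4.442670735220715
w [-10.87641321  16.93608452] z [ 84.73687176 118.16988301]
radial 24.50386085991898 170.3135927511529
```

View pics/pad.png

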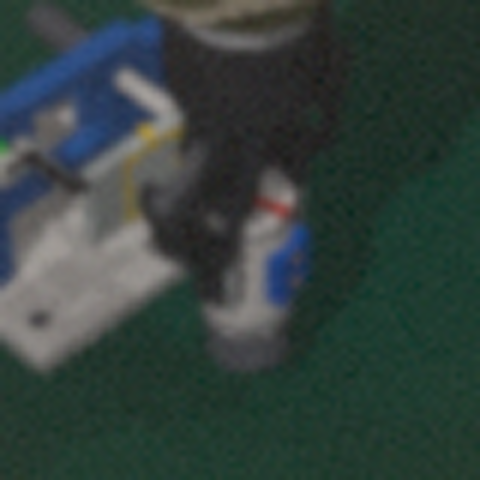

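The view shows the blue pad, but still obliquely, at about crop (288,262). I'll turn 42° more so it squarely faces the camera.

>>> {"op": "play_rows", "data": {
  "deltas": [
    [0, 0, 0, 0, 0, -1, -1],
    [0, 0, 0, 0, 0, -1, -1],
    [0, 0, 0, 0, 0, -1, -1],
    [0, 0, 0, 0, 0, -1, -1],
    [0, 0, 0, 0, 0, -1, -1],
    [0, 0, 0, 0, 0, -1, -1],
    [0, 0, 0, 0, 0, -1, -1],
    [0, 0, 0, 0, 0, 0, -1]
  ]
}}

```text
time_s: 9.3
eef_pos: [477.9, 55.2, 83.3]
ee_rot: [0.0, 0.913, -0.409, -0.0]
force: [-0.1, 0.8, -1.8]
grip_width: 0.504
```

```bash
cat > padm.py <<'E'
from h import *
S=sensors.sense();ty=R.from_quat(np.roll(S["ee_rot"],-1)).apply([0,1,0]);t=np.degrees(np.arctan2(ty[1],ty[0]));print(S["eef_pos"],"expect yaw",(t+270)%360)
Qs=[];Z=[]
for i in range(12):
    c=capture("side");Z.append(c["z_map"]);im=c["pixels"].astype(float);Qs.append(im)
c["z_map"]=np.median(Z,0);P=pts(c);im=np.mean(Qs,0)
cv2.imwrite("pics/pad2.png",cv2.resize(im[180:260,285:365,::-1],None,fx=6,fy=6,interpolation=cv2.INTER_CUBIC))
near=(np.hypot(P[...,0]-S["eef_pos"][0],P[...,1]-S["eef_pos"][1])<40)
k=near&(im[...,2]-im[...,0]>40)&(P[...,2]>70)&(P[...,2]<135)
k=cv2.morphologyEx(k.astype(np.uint8),cv2.MORPH_OPEN,np.ones((2,2),np.uint8))>0
q=P[k];print(len(q))
for lim in (6,4,3):
    ctr=np.median(q,0);n=np.linalg.svd(q-q.mean(0))[2][2];n*=np.sign(n[1]);print(len(q),q.mean(0),"yaw",np.degrees(np.arctan2(n[1],n[0])),"tilt",np.degrees(np.arcsin(n[2])))
    q=q[abs((q-q.mean(0))@n)<lim]
e=np.array([-n[1],n[0],0]);w=(q-q.mean(0))@e;print("w",w.min(),w.max(),"z",q[:,2].min(),q[:,2].max())
m=np.r_[[(a.min()+a.max())/2 for a in q.T[:2]]]
for mm in(m,q.mean(0)[:2]):
    v=mm-S["eef_pos"][:2];print("centre",mm,"radial",np.linalg.norm(v),np.degrees(np.arctan2(v[1],v[0])))
# red stripe
k=near&(im[...,0]-im[...,1:].max(-1)>35)&(P[...,2]>110)
print("red",k.sum(),P[k].mean(0))
# side-cam plate tick/frame
k=(im[...,0]-im[...,2]>50)&(im[...,1]-im[...,2]>30)&(np.hypot(P[...,0]-541,P[...,1]-36)<30)&(P[...,2]>70)
print("yellow",k.sum(),P[k].mean(0),P[k].max(0),P[k].min(0))
E
python3 padm.py
```

```text
[477.85472835  55.17901215  83.25985437] expect yaw 131.76271316613978
69
69 [459.52021186  63.60758911  90.98704751] yaw 172.88762213584624 tilt -20.449955565633037
47 [459.16006928  65.28275213  92.77644476] yaw 171.0522897073229 tilt -21.79222022250581
37 [458.88424559  66.1293255   93.13362219] yaw 171.53818727119452 tilt -20.951870915661505
w -11.632847795059913 63.78590418964273 z -1.0480035262703495 113.2151665134935
centre [466.77575242  36.74337817] radial 21.508517103505117 -121.00394905400198
centre [458.37767333  67.24731981] radial 22.912872404628498 148.2169553449388
red 14 [468.44001156  61.96804401 133.9557252 ][ WARN:0@27.527] global loadsave.cpp:1063 imwrite_ Unsupported depth image for selected encoder is fallbacked to CV_8U.
padm.py:24: RuntimeWarning: Mean of empty slice.
  print("yellow",k.sum(),P[k].mean(0),P[k].max(0),P[k].min(0))
  ret = um.true_divide(
Traceback (most recent call last):
  File "padm.py", line 24, in <module>
    print("yellow",k.sum(),P[k].mean(0),P[k].max(0),P[k].min(0))
                                        ~~~~~~~~^^^
ValueError: zero-size array to reduction operation maximum which has no identity
```

View pics/pad2.png

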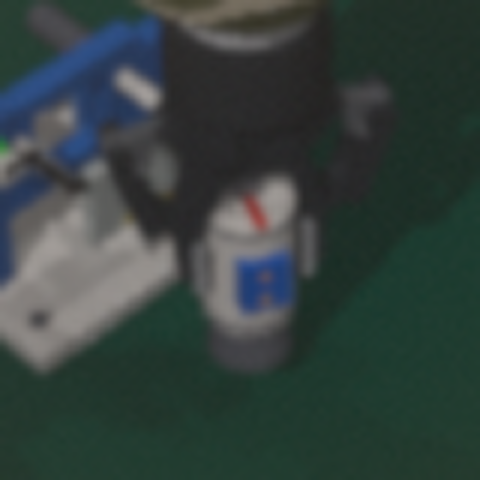

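The view shows the pad fully, centred at crop (265,282), and the stripe from about (245,195) to (265,228). I'll fit the yaw by projecting the module's geometry into this picture.

```bash
cat > fit.py <<'E'
from h import *
from scipy.optimize import least_squares
S=sensors.sense();ty=R.from_quat(np.roll(S["ee_rot"],-1)).apply([0,1,0]);t=(np.degrees(np.arctan2(ty[1],ty[0]))+270)%360
fr=[capture("side") for _ in range(6)];c=fr[0];im=np.mean([f["pixels"] for f in fr],0)
K=np.array([[c["fx"],0,c["cx"]],[0,c["fy"],c["cy"]],[0,0,1.]]);D=np.array([c["k1"],0,0,0.])
Rc=R.from_quat(np.roll(c["rotation"],-1)).as_matrix();eye=np.array(c["eye"])
def proj(X): r=Rc.T; return cv2.projectPoints(np.asarray(X,float),cv2.Rodrigues(r)[0],-r@eye,K,D)[0][:,0]
def back(uv,z):
    p=cv2.undistortPoints(np.asarray(uv,float).reshape(-1,1,2),K,D)[:,0];d=np.c_[p,np.ones(len(p))]@Rc.T
    return eye+d*((z-eye[2])/d[:,2])[:,None]
x0,y0,_=S["eef_pos"];foot=S["eef_pos"][2]-48.9
u,v=np.meshgrid(np.arange(640),np.arange(400));pc=proj([[x0,y0,foot+65]])[0]
near=np.hypot(u-pc[0],v-pc[1])<16
B=np.where(near,np.clip(im[...,2]-im[...,0]-20,0,None),0);bc=np.array([(u*B).sum(),(v*B).sum()])/B.sum()
top=proj([[x0,y0,foot+100]])[0]
Rm=np.where(np.hypot(u-top[0],v-top[1])<11,np.clip(im[...,0]-im[...,1:].max(-1)-25,0,None),0)
uv=np.argwhere(Rm>0)[:,::-1];w=Rm[Rm>0];X=back(uv,foot+100)[:,:2]
ax=np.linalg.eigh(np.cov(X.T,aweights=w))[1][:,1];ax*=np.sign(ax@[np.cos(np.radians(t)),np.sin(np.radians(t))])
print("expected",t,"stripe axis",np.degrees(np.arctan2(ax[1],ax[0])),len(w),"stripe c",np.average(X,axis=0,weights=w)-[x0,y0])
print("axis px",pc,"pad centroid",bc)
def pad(p):  # x,y,z,yaw
    a=np.radians(p[3]);return np.array([x0+p[0]+27*np.cos(a),y0+p[1]+27*np.sin(a),foot+65+p[2]])
for a in(-10,-5,0,5,10): print(a,proj([pad([0,0,0,t+a])])[0])
# bell/body silhouette rows: brightness profile
for zz in (10,20,35,45):
    p=proj([[x0,y0,foot+zz]])[0];r=int(round(p[1]));print("z",zz,p,[int(a) for a in im[r,int(p[0])-12:int(p[0])+13].mean(-1)],int(p[0])-12)
E
python3 fit.py
```

```text
expected 131.97008091825876 stripe axis 136.12255346870182 17 stripe c [-9.509393    7.50725082]
axis px [325.65382516 220.96444079] pad centroid [328.69087419 226.15091071]
-10 [326.21113709 228.10416498]
-5 [327.05903749 228.03481627]
0 [327.89581624 227.91088601]
5 [328.71483358 227.73339409]
10 [329.50960726 227.50380178]
z 10 [325.85810659 233.97415668] [46, 47, 45, 46, 46, 47, 52, 66, 84, 96, 104, 108, 109, 108, 105, 101, 93, 83, 73, 61, 47, 38, 36, 38, 36] 313
z 20 [325.82185575 231.66396414] [44, 45, 45, 45, 48, 57, 78, 98, 116, 127, 132, 127, 113, 104, 104, 108, 111, 108, 97, 81, 60, 42, 36, 35, 36] 313
z 35 [325.76674818 228.15335201] [54, 43, 47, 53, 73, 91, 98, 110, 127, 133, 123, 99, 76, 69, 70, 74, 77, 73, 68, 71, 67, 52, 41, 38, 39] 313
z 45 [325.72951349 225.78220038] [93, 75, 54, 53, 76, 93, 91, 102, 125, 132, 123, 98, 77, 71, 73, 80, 82, 77, 70, 71, 69, 54, 51, 56, 45] 313
```

Three estimates of the pad's yaw past nominal agree fairly well:

| Estimate | Offset |
|---|---|
| Stripe axis, side view | +4.2° |
| Pad centroid, side view | +5° |
| Stripe, top view | about +3° |

I'll use +4.5° and turn back by about 206°.

>>> {"op": "play_rows", "data": {
  "deltas": [
    [0, 0, 0, 0, 0, 1, -1],
    [0, 0, 0, 0, 0, 1, -1],
    [0, 0, 0, 0, 0, 1, -1],
    [0, 0, 0, 0, 0, 1, -1],
    [0, 0, 0, 0, 0, 1, -1],
    [0, 0, 0, 0, 0, 1, -1],
    [0, 0, 0, 0, 0, 1, -1],
    [0, 0, 0, 0, 0, 1, -1]
  ]
}}

```text
time_s: 10.87
eef_pos: [477.9, 55.2, 83.3]
ee_rot: [-0.0, 1.0, 0.002, 0.0]
force: [-0.8, -0.5, -1.7]
grip_width: 0.507
```

>>> {"op": "play_rows", "data": {
  "deltas": [
    [0, 0, 0, 0, 0, 1, -1],
    [0, 0, 0, 0, 0, 1, -1],
    [0, 0, 0, 0, 0, 1, -1],
    [0, 0, 0, 0, 0, 1, -1],
    [0, 0, 0, 0, 0, 1, -1],
    [0, 0, 0, 0, 0, 1, -1],
    [0, 0, 0, 0, 0, 1, -1],
    [0, 0, 0, 0, 0, 1, -1]
  ]
}}

```text
time_s: 11.53
eef_pos: [477.9, 55.2, 83.3]
ee_rot: [-0.0, 0.913, 0.409, -0.0]
force: [-0.3, 1.0, -2.2]
grip_width: 0.503
```

>>> {"op": "play_rows", "data": {
  "deltas": [
    [0, 0, 0, 0, 0, 1, -1],
    [0, 0, 0, 0, 0, 1, -1],
    [0, 0, 0, 0, 0, 1, -1],
    [0, 0, 0, 0, 0, 1, -1],
    [0, 0, 0, 0, 0, 1, -1],
    [0, 0, 0, 0, 0, 1, -1],
    [0, 0, 0, 0, 0, 1, -1],
    [0, 0, 0, 0, 0, 1, -1]
  ]
}}

```text
time_s: 12.2
eef_pos: [477.9, 55.2, 83.3]
ee_rot: [0.0, 0.667, 0.745, 0.0]
force: [-0.9, 0.2, -1.8]
grip_width: 0.495
```

>>> {"op": "play_rows", "data": {
  "deltas": [
    [0, 0, 0, 0, 0, 1, -1],
    [0, 0, 0, 0, 0, 1, -1],
    [0, 0, 0, 0, 0, 1, -1],
    [0, 0, 0, 0, 0, 1, -1],
    [0, 0, 0, 0, 0, 1, -1],
    [0, 0, 0, 0, 0, 1, -1],
    [0, 0, 0, 0, 0, 1, -1],
    [0, 0, 0, 0, 0, 1, -1]
  ]
}}

```text
time_s: 12.87
eef_pos: [477.9, 55.2, 83.3]
ee_rot: [-0.0, 0.307, 0.952, -0.0]
force: [-0.3, 0.5, -2.1]
grip_width: 0.501
```

>>> {"op": "play_rows", "data": {
  "deltas": [
    [0, 0, 0, 0, 0, 1, -1],
    [0, 0, 0, 0, 0, 1, -1],
    [0, 0, 0, 0, 0, 0.3, -1],
    [0, 0, 0, 0, 0, 0, -1],
    [0, 0, 0, 0, 0, 0, -1]
  ]
}}

```text
time_s: 13.28
eef_pos: [477.9, 55.2, 83.3]
ee_rot: [-0.0, 0.194, 0.981, -0.0]
force: [0.1, -0.1, -2.6]
grip_width: 0.503
```

Run:
```python
from h import *
S=sensors.sense();ty=R.from_quat(np.roll(S["ee_rot"],-1)).apply([0,1,0]);print(S["time_s"],S["eef_pos"],S["force"],np.degrees(np.arctan2(ty[1],ty[0])))
```

```text
13.2833 [477.87621171  55.17381156  83.28109503] [ 0.07832473 -0.07329233 -2.62702454] 67.67768266845044
```

>>> {"op": "play_rows", "data": {
  "deltas": [
    [0.19, -0.045, 0, 0, 0, 0, -1],
    [0.19, -0.061, 0.02, 0, 0, 0, -1],
    [0.19, -0.061, 0, 0, 0, 0, -1],
    [0.19, -0.061, 0, 0, 0, 0, -1],
    [0, 0, 0, 0, 0, 0, -1]
  ]
}}

```text
time_s: 13.7
eef_pos: [510.0, 45.4, 84.1]
ee_rot: [0.001, 0.193, 0.981, -0.0]
force: [0.8, -0.1, -2.2]
grip_width: 0.508
```

>>> {"op": "play_rows", "data": {
  "deltas": [
    [0.1, -0.032, 0, 0, 0, 0, -1],
    [0.1, -0.032, 0, 0, 0, 0, -1],
    [0.1, -0.032, 0, 0, 0, 0, -1],
    [0, 0, 0, 0, 0, 0, -1]
  ]
}}

```text
time_s: 14.03
eef_pos: [520.5, 42.1, 84.0]
ee_rot: [-0.0, 0.193, 0.981, 0.0]
force: [-2.2, 1.3, -1.0]
grip_width: 0.5
```

>>> {"op": "play_rows", "data": {
  "deltas": [
    [0.08, -0.026, 0, 0, 0, 0, -1],
    [0.08, -0.026, 0, 0, 0, 0, -1],
    [0.06, -0.019, 0, 0, 0, 0, -1],
    [0, 0, 0, 0, 0, 0, -1],
    [0, 0, 0, 0, 0, 0, -1]
  ]
}}

```text
time_s: 14.45
eef_pos: [528.7, 39.6, 83.9]
ee_rot: [-0.001, 0.193, 0.981, 0.0]
force: [-5.7, 1.6, -1.0]
grip_width: 0.503
```

Run:
```python
from h import *
t=capture("top");s=capture("side")
a=cv2.resize(t["pixels"][150:215,265:345,::-1],(480,390),interpolation=cv2.INTER_CUBIC)
b=cv2.resize(s["pixels"][185:250,255:335,::-1],(480,390),interpolation=cv2.INTER_CUBIC)
cv2.imwrite("pics/press1.png",cv2.resize(np.hstack([a,b]),(800,325)))
S=sensors.sense();print(S["eef_pos"],S["force"],S["wrist_torque"])
```

```text
[528.58290664  39.61522657  83.92076155] [-6.00950391  1.96659093 -0.19157194] [0.33999971 0.84662828 0.07580932]
```

View pics/press1.png

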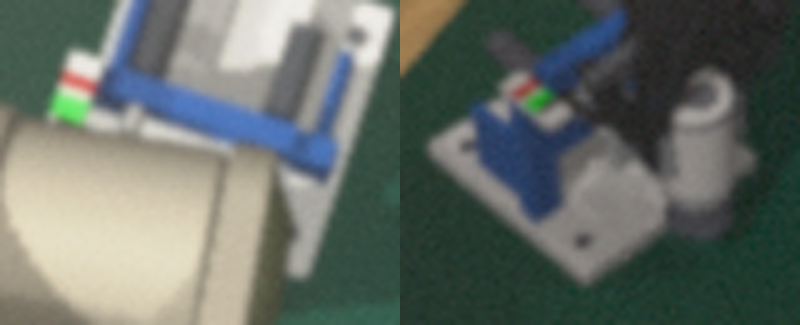

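The picture shows the pointer tip just short of the green zone. The 6.3 N force means about 10.8 mm of travel, so I'll press about 6.5 mm further.

>>> {"op": "play_rows", "data": {
  "deltas": [
    [0.05, -0.016, 0, 0, 0, 0, -1],
    [0.05, -0.016, 0, 0, 0, 0, -1],
    [0.05, -0.016, 0, 0, 0, 0, -1],
    [0, 0, 0, 0, 0, 0, -1],
    [0, 0, 0, 0, 0, 0, -1],
    [0, 0, 0, 0, 0, 0, -1]
  ]
}}

```text
time_s: 15.05
eef_pos: [534.2, 37.8, 83.9]
ee_rot: [-0.001, 0.193, 0.981, 0.0]
force: [-8.1, 2.4, 1.4]
grip_width: 0.502
```

Run:
```python
from h import *
F=[];I=[];T=[];SZ=[];TZ=[]
for i in range(8):
    s=capture("side");t=capture("top");F.append(sensors.sense()["force"]);I.append(s["pixels"]);T.append(t["pixels"]);SZ.append(s["z_map"]);TZ.append(t["z_map"])
f=np.mean(F,0);d=np.array([.952,-.306]);print("push",-f[:2]@d,"lateral",f[:2]@[.306,.952],f[2])
a=np.mean(I,0)[180:255,265:345,::-1];cv2.imwrite("pics/press2.png",cv2.resize(a,(640,600),interpolation=cv2.INTER_CUBIC).clip(0,255).astype(np.uint8))
S=sensors.sense();print(S["time_s"],S["eef_pos"],S["ee_rot"],S["wrist_torque"],S["grip_width"])
s["z_map"]=np.median(SZ,0).astype(np.float32);P=pts(s);im=np.mean(I,0)
# cylinder body axis in side view
k=(np.hypot(P[...,0]-S["eef_pos"][0],P[...,1]-S["eef_pos"][1])<35)&(im.mean(-1)>110)&(P[...,2]<135)&(P[...,2]>55)
print("body",k.sum(),P[k].min(0),P[k].max(0))
tp=t;tp["z_map"]=np.median(TZ,0).astype(np.float32);Q=pts(tp)
np.save("fs.npy",P);np.save("fsi.npy",im)
# how have bystanders moved: compare depth/colour with initial picture
i0=np.load("top_im.npy").astype(float);dif=abs(np.mean(T,0)-i0).max(-1)
for nm,(u,v) in dict(cup=(178,255),can=(480,170),stick=(400,137)).items(): print(nm,dif[v-12:v+12,u-25:u+25].mean())
```

```text
push 8.163520939929969 lateral 0.14869004539560274 1.4868070641067357
15.85 [534.16317934  37.82479234  83.91955347] [-1.39957240e-03  1.92769687e-01  9.81243032e-01  4.60592659e-05] [0.39202569 1.06283252 0.12177827] 0.5020212827488241
body 193 [508.69367238  19.25516635  61.74619429] [564.55897806  61.52899975 134.96089478]
cup 12.665833333333333
can 4.637604166666667
stick 3.5586458333333333
```

View pics/press2.png

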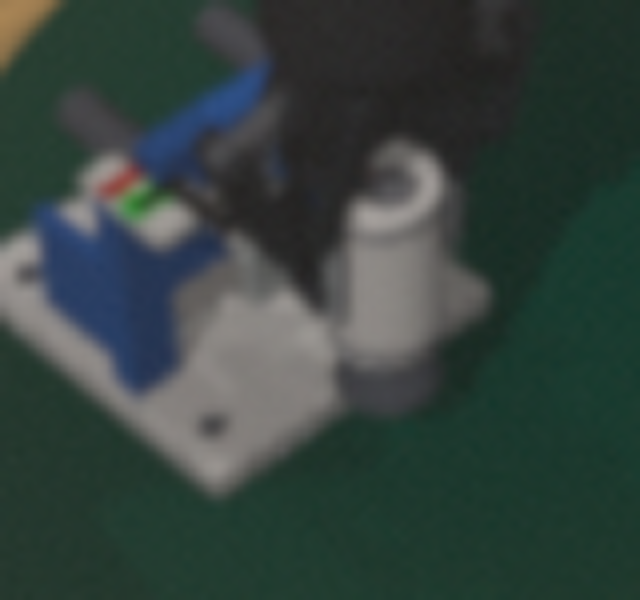

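>>> {"op": "play_rows", "data": {
  "deltas": [
    [0.05, -0.016, 0, 0, 0, 0, -1],
    [0, 0, 0, 0, 0, 0, -1],
    [0, 0, 0, 0, 0, 0, -1],
    [0, 0, 0, 0, 0, 0, -1],
    [0, 0, 0, 0, 0, 0, -1]
  ]
}}

```text
time_s: 16.27
eef_pos: [536.1, 37.2, 83.9]
ee_rot: [-0.002, 0.193, 0.981, 0.0]
force: [-8.1, 3.1, 1.8]
grip_width: 0.502
```

Run:
```python
from h import *
F=[];I=[];T=[]
for i in range(8):
    s=capture("side");t=capture("top");F.append(sensors.sense()["force"]);I.append(s["pixels"]);T.append(t["pixels"])
f=np.mean(F,0);print("push",-f[:2]@[.952,-.306],"lat",f[:2]@[.306,.952],f[2],sensors.sense()["time_s"],sensors.sense()["eef_pos"])
for nm,x,x0,(u,v) in(("top",np.mean(T,0),np.load("top_im.npy"),(178,255)),("side",np.mean(I,0),np.load("side_im.npy"),(301,318))):
    def yel(im):
        h=cv2.cvtColor(im.clip(0,255).astype(np.uint8),cv2.COLOR_RGB2HSV)[v-30:v+30,u-30:u+30].astype(int);m=(h[...,0]>22)&(h[...,0]<34)&(h[...,1]>170)
        return m.sum(),np.argwhere(m).mean(0)
    print(nm,yel(x),yel(x0))
tm=np.mean(T,0);a=cv2.resize(np.mean(I,0)[195:225,270:310,::-1],(560,420),interpolation=cv2.INTER_CUBIC)
cv2.imwrite("pics/scale.png",a.clip(0,255).astype(np.uint8))
```

```text
push 9.022846972680775 lat -0.11337392261748462 2.134886756393506 17.0667 [536.05530246  37.2400938   83.92480159]
top (np.int64(0), array([nan, nan])) (np.int64(0), array([nan, nan]))
side (np.int64(1000), array([30.098, 29.781])) (np.int64(996), array([29.95883534, 29.76405622]))<stdin>:9: RuntimeWarning: Mean of empty slice.
  ret = um.true_divide(
```

View pics/scale.png

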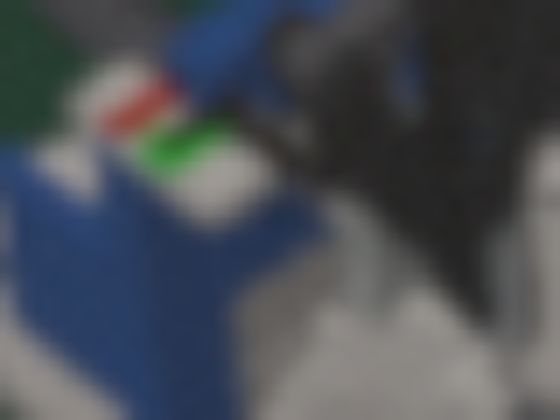

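The pointer stands in the green zone at about crop (205,125), clear of the red. The 9.0 N push means about 17.5 mm of travel, and the cup hasn't moved. I'll hand in now.

```bash
python3 -c "
from rig import order
print(order.finish_job())"
```

```text
the job is handed in; nothing more can be done
None
```

I handed the job in at about 17 s of the 42 s allowed, with the white module gripped and pressed steadily against the plate. The pointer is in the green zone.

**How it went:** I gripped the module across its bare sides, about 70 mm above the foot, and lifted it about 35 mm clear of the bench. I turned it to face the plate and corrected about 4.5° of yaw after viewing the pad from the side camera. Then I pressed straight along the jig's axis.

**Last checks:**
- **Press:** the push was about 9.0 N with about 0.1 N sideways, which by the spring figures is roughly 17.5 mm of travel (green is 12 to 23 mm). The side picture shows the pointer in the green and clear of the red.
- **Grip:** it was steady at 0.50 opening with a 60 N squeeze, and the module looked upright.
- **Bystanders:** the cup's position in the side picture matched the start. The can and the stick showed almost no change in the top picture.

**Less certain or disagreeing:**
- **Pad in the frame:** the gripper hides the pad during pressing, so its squareness and centring rest on earlier measurements. I trust them to about 2–3° and 2 mm. The yaw readings ranged from +3° to +5°, and an earlier, noisier depth fit gave about -4°, which I set aside.
- **Cup:** the top picture changed around the cup, which I put down to the arm's shadow. The colour check there found no yellow pixels to compare, so only the side view confirms it.
- **Upward force:** the wrist read about +2 N vertically while pressing, against -2 N when hanging free. I took this as friction at the plate.

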